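# Set up a flange for drilling

### The arm

A 6-joint arm with a two-finger parallel gripper is mounted at the origin on the work surface. World frame = base frame: x ahead of the robot, y to its left, z up, the work surface at z = 0. Lengths are in m, angles in degrees, forces in N, time in s.
With the tool pointing down it reaches from about 0.4 to 0.825 m from the base axis. Payload 7 kg.
Tool frame: the origin (TCP) lies midway between the tips of the shut fingers; the grasp point (between the pads) lies 19 mm behind it; z points along the fingers, y is the line along which they close (so a half turn about z gives the same grasp; the last joint's range is limited). The gripper opens to 88 mm and grips with 3 to 60 N. Pads are 19 mm wide; open, the fingers measure 130 mm over their backs; the gripper's body (78 mm by 193 mm) begins 47 mm behind the grasp point.
Start: joints at [-52.305, 20.546, 0.682, 0, -70.136, -16.507], TCP at [0.244, -0.629, 0.227] pointing down, gripper open.
Joint ranges: [-176.03, 176.03], [-82.01, 121.73], [-58.28, 71.71], [-173.87, 95.51], [-174.79, -0.11], [-173.66, 173.66]. Speed limits (degrees/s): [136.94, 136.94, 172.46, 180, 180, 180].

### API

Orientations are given as [roll, pitch, yaw] about the fixed x, y, z axes, in that order (R = Rz(yaw) Ry(pitch) Rx(roll)).
In Python, from plant import r gives the robot as it stands.
- The arm moves only by the tool carry_out, never from a script. Its argument "deltas" is a list of rows, each a list of 3 entries, a list of its own where there are three numbers: the opening, from 0 (shut) to 1 (fully open), then the shift along the tool's x, y, z in mm, then the turn, a rotation vector about the tool's x, y, z in rad. In form: [[gripper, [tx, ty, tz], [rx, ry, rz]], ...]. A call has 1 to 12 rows; each row is the pose to reach, as a shift and turn from the pose commanded when the call began, along the tool's axes at that moment; what a row does not reach only later rows make up. A row lasts 1/10 s, in which the tool goes at most 50 mm and 8.59 degrees, less where a joint would pass 70% of its speed; a pose out of reach is approached as far as the arm can. A call with a gripper value outside its range is refused whole. The fingers move at their own pace and stop on an object; "squeeze" is the grip in N (left out, the last holds). Time passes only in rows, so rows that repeat a pose let the fingers close. It gives the time, the measured TCP pose, the force, the opening and the grip force at its end, in the units of the state.
- r.get_state(): the state, without advancing time (a new reading comes with each control period).
- r.capture(name): name is "side" or "top" or "wrist"; returns (picture, depth): 400x640x3 uint8, red, green, blue; 400x640 float32, m along the optical axis (not along the pixel's ray), 0 where there is no reading.
- r.get_calibration(name): a dict with "fov_y" (degrees; the focal length in pixels is half the picture's height over the tangent of half this angle, whatever the lens; pixels are square), "cx", "cy" (the principal point, pixels), "view" (4x4, takes a point from world to camera coordinates). Camera axes: x right, y down, z forward; pixel columns grow to the right and rows downward; lengths in m; the calibration is good to about 2 mm. The wrist camera is an equidistant fisheye: a pixel r from the principal point sees the ray r / f radians off the axis. A picture is of the moment at which its call begins: read the wrist's pose just before it. get_calibration takes no time and is no camera call; for the wrist camera it gives the pose at the moment of the call.
- r.close_job(): hands the job in; it is judged then, once.
The state is a dict: "time_s": time; "joints": joint angles; "qd": joint speeds; "joint_torque": joint torques, N m; "tcp_pos": TCP position; "eef_rot": TCP orientation; "contact_force": force on the tool from outside, world axes, zero at the start; "moment": the same for the moment, N m; "gripper_width": finger opening in m; "gripper_force": force on a finger pad.
Only numpy, scipy, OpenCV 4.12 (cv2) and the standard library are available. Lean on these libraries where they do the work, as an engineer would, in place of code of your own. Each camera call takes 0.05 s, during which the arm holds its last target. There are 200 camera calls.

### The job

Set up the flange for drilling on the dark setting-up plate: stand the slotted block on the scribed outline to the left of the plate's hole and the plain block on the outline to the right (left and right as seen from the robot's side), and lay the flange squarely across the two blocks with its hole over the plate's hole. Stand the round post on the square outline behind the flange, and lay the clamp strap from front to back, squarely, with its front end on the flange's rear edge and its rear end on the post, centred 62 mm behind the plate's hole. Leave the nut and the brass bush where they are.

Things in the scene. Friction and masses are not known exactly. Their poses are not given: they have to be found in the camera images.
- plate: Dark steel plate, fixed, 190 x 260 mm, top 20 mm above the bench. Origin: at bench level under the axis of its 30 mm hole; x away from the robot, y to the robot's left. White outlines: left block (64 x 34 mm, long along x, two extra lines for the slot) centred at x 0, y +55 mm; right block (same, empty) at x 0, y -55 mm; post (44 mm square) at x +82 mm, y 0. Yaw within 0.3 rad.
- slotted_block: Bright steel support block, 60 (x) x 30 (y) x 35 (z) mm, with a slot 12 mm wide and 8 mm deep running along x in its top. Origin: centre of its underside. It starts on the 6 mm thick plywood board; grip it across y.
- plain_block: Bright steel support block without slot, 60 (x) x 30 (y) x 35 (z) mm. Origin: centre of its underside. It starts on the plywood board; grip it across y.
- flange: The workpiece: bright steel flat plate, 150 (x) x 56 (y) x 12 (z) mm, with a 22 mm hole in its middle and four small dark bolt holes near its ends. Origin: centre of its underside. It starts flat on the plywood board. To be laid across the two blocks with its length along the plate's y; underside then 55 mm above the bench.
- jack_post: Round steel support post with dark rings, 40 mm diameter, 47 mm high, standing upright on the plywood board. Origin: centre of its underside. It starts in one row with the two blocks (75 mm pitch); its y axis points roughly along that row, and there is room for the fingers (about 25 mm or more) on its two y sides. It is round, so its yaw at the end is free.
- strap: Clamp strap: dark steel flat bar with a black slot mark on top, 100 (x) x 28 (y) x 12 (z) mm. Origin: centre of its underside. It starts flat on the plywood board. At the end it runs from front to back (its length along the plate's x), front end on the flange's rear edge, rear end on the post, its centre 62 mm behind the plate's hole and its underside 67 mm above the bench.
- nut: Steel hex nut, 20 mm across, 8 mm high, on the plywood board among the parts. Origin: centre of its underside. Not part of the job.
- bush: Brass bush, 20 mm diameter, 16 mm high, standing on the plywood board among the parts. Origin: centre of its underside. Not part of the job.
Mind the look-alikes: they are no part of the job. What is shaped like the jack_post but red or turquoise is not meant. Of the things shaped like the strap, the steel one is meant.

How it is judged (in metres and radians):
At the end, for the whole second after the job is handed in: Slotted block and plain block on the left and right outlines, post on the square one, flange hole over plate hole, strap 62 mm behind it on flange and post: each within 13 mm in x and y (strap 14), 4 mm in height (strap 5), level within 0.08 rad, square within 0.2 rad (post free), at rest (x of slotted_block in the frame of plate between -0.013 and 0.013 m and y of slotted_block in the frame of plate between 0.042 and 0.068 m and z of slotted_block in the frame of plate between 0.016 and 0.024 m and angle between each of slotted_block, plain_block, flange, jack_post, strap's own z axis and vertical below 0.08 rad and linear speed of each of slotted_block, plain_block, flange, jack_post, strap below 0.02 m/s and angle between the x axis of each of slotted_block, plain_block, strap and the x axis of plate, either way round below 0.2 rad and x of plain_block in the frame of plate between -0.013 and 0.013 m and y of plain_block in the frame of plate between -0.068 and -0.042 m and z of plain_block in the frame of plate between 0.016 and 0.024 m and x of flange in the frame of plate between -0.013 and 0.013 m and y of flange in the frame of plate between -0.013 and 0.013 m and z of flange in the frame of plate between 0.051 and 0.059 m and angle between the x axis of flange and the y axis of plate, either way round below 0.2 rad and x of jack_post in the frame of plate between 0.069 and 0.095 m and y of jack_post in the frame of plate between -0.013 and 0.013 m and z of jack_post in the frame of plate between 0.016 and 0.024 m and x of strap in the frame of plate between 0.048 and 0.076 m and y of strap in the frame of plate between -0.014 and 0.014 m and z of strap in the frame of plate between 0.062 and 0.072 m); the robot touches nothing.
It fails at once if the nut is moved more than 30 mm (distance of nut from where it was at the start of the episode above 0.03 m).
It fails at once if the bush is moved more than 30 mm (distance of bush from where it was at the start of the episode above 0.03 m).
It also fails if it takes over 136 s, if anything falls off the work surface, if the arm or the gripper's body presses on something with over 40 N, if the wrist force passes 120 N, or if a joint passes its speed limit or range.

## Working session

There is one attempt and no reset: what is moved stays moved. The work goes in short steps, Python scripts to look and compute and a tool call to move; the robot and the scene stay as the last step left them, time stands still between calls to the robot, and variables do not carry over. Pictures are saved under pics/ and viewed, at most 14 in all, crops included, and the job is handed in when it is done.

Besides the shell and the picture viewer there is one more tool, called in YAML: its name, and indented under it one key for each argument. carry_out: Moves the arm, as the interface text tells. Its arguments: {"type":"object","properties":{"deltas":{"type":"array"},"squeeze":{"type":"number"}},"required":["deltas"]}

```bash
ls; mkdir -p pics
python3 - <<'E'
from plant import r
import cv2,numpy as np
print(r.get_state())
for n in("top","side"):
    p,d=r.capture(n); cv2.imwrite(f"pics/{n}0.png",p[:,:,::-1]); np.save(f"pics/{n}0.npy",d)
    print(n,r.get_calibration(n))
E
```

```text
pics
{'time_s': 0.0, 'joints': array([-5.23047654e+01,  2.05914046e+01,  6.34463774e-01, -2.11478102e-02,
       -7.01366393e+01, -1.65069951e+01]), 'qd': array([-0.01967367,  0.11896955,  0.03326081, -0.0271934 , -0.02405901,
        0.03565532]), 'joint_torque': array([-2.92844870e-04, -5.82713199e+01,  2.93042207e+01,  6.99670494e+00,
        6.88069253e-03, -2.07242474e-04]), 'tcp_pos': array([ 0.24377086, -0.62891705,  0.22562505]), 'eef_rot': array([ 1.79904628e+02, -7.53088062e-03, -1.58818956e+02]), 'contact_force': array([-0.32277061, -0.58907759,  0.34548378]), 'moment': array([-0.00409978, -0.01193763, -0.00589706]), 'gripper_force': 0.0, 'gripper_width': 0.08705525951685984}
top {'fov_y': 52.92324512222802, 'cx': 317.54232218565244, 'cy': 195.2936931810582, 'view': array([[ 0.02602593, -0.99909352,  0.03368662, -0.09170259],
       [-0.98208106, -0.03184569, -0.18574887,  0.55542902],
       [ 0.18665327, -0.0282487 , -0.98201964,  0.91113557],
       [ 0.        ,  0.        ,  0.        ,  1.        ]])}
side {'fov_y': 49.84832540170296, 'cx': 320.47528032879757, 'cy': 195.6309720600736, 'view': array([[-0.96269122, -0.2698269 , -0.02047077,  0.5180832 ],
       [-0.16945493,  0.66010293, -0.73181223,  0.18479603],
       [ 0.21097545, -0.70104034, -0.6811988 ,  1.08447014],
       [ 0.        ,  0.        ,  0.        ,  1.        ]])}
```

View pics/top0.png

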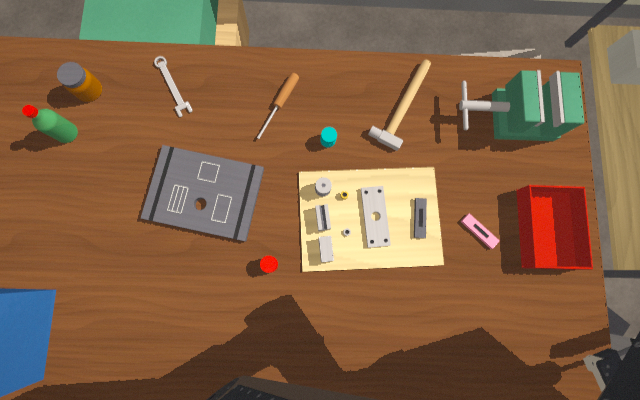

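View pics/side0.png

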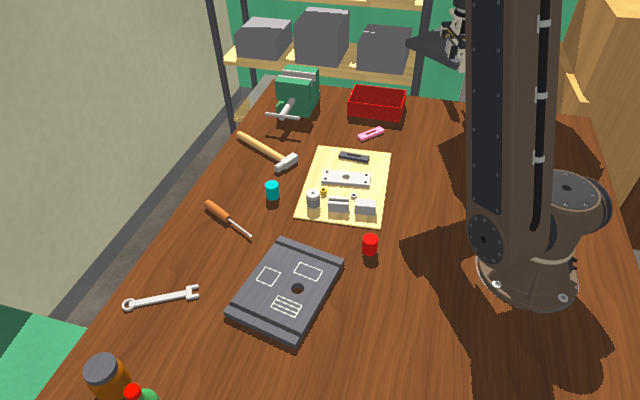

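```bash
cat > h.py <<'E'
import cv2,numpy as np
from plant import r
from scipy.spatial.transform import Rotation as R
def rays(n,uv,c=None):
    c=c or r.get_calibration(n); f=200/np.tan(np.radians(c["fov_y"]/2)); uv=np.atleast_2d(uv).astype(float)
    V=np.array(c["view"]); q=(uv-[c["cx"],c["cy"]])/f
    if n=="wrist":
        t=np.linalg.norm(q,axis=1,keepdims=True)+1e-9; d=np.hstack([q/t*np.sin(t),np.cos(t)])
    else: d=np.hstack([q,np.ones((len(q),1))])
    return -V[:3,:3].T@V[:3,3], d@V[:3,:3], d
def onplane(n,uv,z,c=None):
    o,d,_=rays(n,uv,c); return (o+d*((z-o[2])/d[:,2])[:,None])[:,:2]
def rect(xy):
    (c,(w,h),a)=cv2.minAreaRect((np.asarray(xy)*1000).astype(np.float32))
    if h>w: w,h,a=h,w,a+90
    return np.round(c,1),np.round((w,h),1),round((a+90)%180-90,1)   # mm, long axis angle in world
def cloud(n,D,c=None):
    v,u=np.mgrid[:400,:640]; o,d,dc=rays(n,np.c_[u.ravel(),v.ravel()],c)
    return (o+d/dc[:,2:]*D.reshape(-1,1)).reshape(400,640,3)
def tool(goal,yaw=None,st=None):
    # deltas in mm / rad to reach goal TCP (m), tool pointing down, yaw deg of tool y-axis line (mod 180)
    s=st or r.get_state(); Rt=R.from_euler("xyz",s["eef_rot"],degrees=True)
    t=Rt.inv().apply(np.array(goal)-s["tcp_pos"])*1000
    rv=0
    if yaw is not None:
        y=Rt.as_matrix()[:,1]; cur=np.degrees(np.arctan2(y[1],y[0])); dz=(yaw-cur+90)%180-90; rv=-np.radians(dz)
    return np.round(t,1),np.round(rv,3)
E
python3 - <<'E'
from h import *
p=cv2.imread("pics/top0.png"); D=np.load("pics/top0.npy")
C=cloud("top",D); Z=C[...,2]
print("bench",np.round(np.median(Z[290:300,100:250]),4),"board",np.round(np.median(Z[180:260,395:405]),4),"platez",np.round(np.median(Z[225:230,165:185]),4))
hsv=cv2.cvtColor(p,cv2.COLOR_BGR2HSV)
for nm,(u0,v0,u1,v1),zl in [("post",(308,172,338,200),.04),("slot",(310,202,336,233),.03),("plain",(312,234,340,266),.03),("flange",(355,180,395,252),.0125),("strap",(408,192,432,245),.0125),("pink",(455,205,505,255),.006),("bush",(338,188,352,202),.014),("nut",(341,227,352,238),.0105),("plate",(135,140,270,248),.012),("board",(290,160,450,280),.003)]:
    m=np.zeros(Z.shape,bool); m[v0:v1,u0:u1]=1; m&=Z>zl
    m=cv2.morphologyEx(m.astype(np.uint8),cv2.MORPH_OPEN,np.ones((2,2)))>0
    P=C[m]; zt=np.median(P[:,2]) if len(P) else 0; P=P[abs(P[:,2]-zt)<.012]
    if len(P): print(nm,len(P),"z",np.round(zt,4),*rect(P[:,:2]))
# white outlines
w=((hsv[...,2]>150)&(hsv[...,1]<60)).astype(np.uint8); w[:,:150]=0;w[:,255:]=0;w[:150]=0;w[240:]=0
n,l,s,_=cv2.connectedComponentsWithStats(w,connectivity=8)
for i in range(1,n):
    if s[i,4]>25:
        v,u=np.nonzero(l==i); print("outl",s[i],*rect(onplane("top",np.c_[u,v],.02)))
crop=cv2.resize(p[165:275,295:505],(800,419),interpolation=cv2.INTER_CUBIC); cv2.imwrite("pics/crop0.png",crop)
E
```

```text
bench -0.0006 board 0.0058 platez 0.0005
post 192 z 0.0525 [582.1 -89.6] [37.2 34.5] -24.9
slot 280 z 0.0377 [507.5 -90.8] [57.7 28.7] 8.8
plain 288 z 0.0403 [ 431.  -100.1] [56.9 28.3] 7.4
flange 1259 z 0.0175 [ 515.6 -224.2] [150.5  60. ] 7.0
strap 437 z 0.0174 [ 515.4 -337.1] [97.8 32.3] -3.3
pink 459 z 0.0115 [ 486. -489.] [105.   30.9] 50.1
bush 42 z 0.0208 [ 566.8 -144.8] [16.1 15.2] 1.1
nut 39 z 0.013 [ 473.9 -154.5] [16.1 14.4] -89.5
plate 7794 z 0.0196 [563.1 206.2] [258.8 188.8] 79.4
board 11279 z 0.0063 [ 512.2 -212.1] [354.3 249.9] -85.9
outl [197 161  23  22 118] [615.9 197.9] [49.  47.4] -10.7
outl [167 184  22  30 197] [545.5 267.1] [68.8 37.4] -10.8
outl [211 194  21  29 131] [525.3 159. ] [69.  37.4] -10.1
```

View pics/crop0.png

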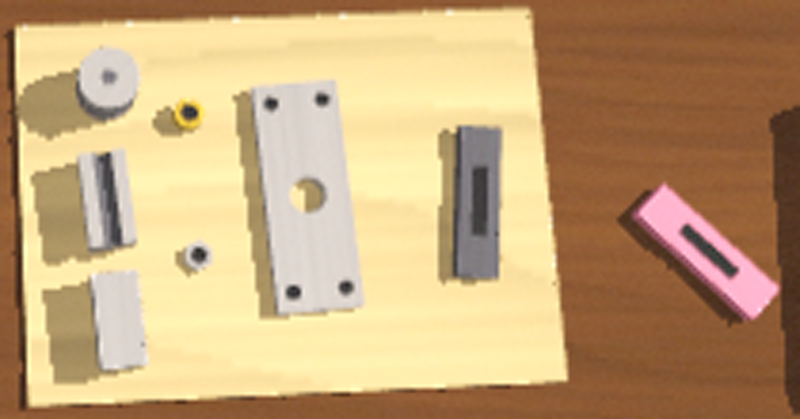

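The top view shows, in pixels: post (323,187), slotted block (322,217), plain block (326,249), flange (375,216), strap (420,218). It also shows the bush (345,195), the nut (347,232) and the plate hole (201,203).

- **Straps:** the candidates are the grey steel one at (420,218) and the pink one at (480,231). The crop confirms that the dark steel one on the board is meant.
- **Posts:** the candidates are the steel one at (323,187), the turquoise one at (329,137) and the red one at (269,264). The steel one with rings on the board is meant.

Run:
```python
from h import *
print(tool([.5075,-.091,.20],98.5))
```

```text
(array([-440.3,  406.3,   26.3]), np.float64(0.221))
```

carry_out:
  deltas:
    - [0.6, [-37, 34, 2], [0, 0, 0.02]]
    - [0.6, [-73, 68, 4], [0, 0, 0.04]]
    - [0.6, [-110, 102, 7], [0, 0, 0.06]]
    - [0.6, [-147, 135, 9], [0, 0, 0.08]]
    - [0.6, [-183, 169, 11], [0, 0, 0.1]]
    - [0.6, [-220, 203, 13], [0, 0, 0.12]]
    - [0.6, [-257, 237, 15], [0, 0, 0.14]]
    - [0.6, [-293, 271, 18], [0, 0, 0.16]]
    - [0.6, [-330, 305, 20], [0, 0, 0.18]]
    - [0.6, [-367, 339, 22], [0, 0, 0.2]]
    - [0.6, [-403, 372, 24], [0, 0, 0.22]]
    - [0.6, [-440, 406, 26], [0, 0, 0.221]]
  squeeze: 30

```text
time_s: 1.3
tcp_pos: [0.5076, -0.09, 0.2005]
eef_rot: [180.0, 0.0, -171.5]
contact_force: [0.5, -0.6, -0.8]
gripper_width: 0.0523
gripper_force: 0.0
```

Run:
```python
from h import *
import time
c=r.get_calibration("wrist"); p,D=r.capture("wrist"); cv2.imwrite("pics/w1.png",p[:,:,::-1]); np.save("pics/w1.npy",D)
import pickle; pickle.dump(c,open("pics/w1.pkl","wb")); s=r.get_state(); print(s["tcp_pos"],s["eef_rot"],s["gripper_width"],s["time_s"],c)
```

```text
[ 0.51096627 -0.08533658  0.20018903] [ 1.79966856e+02  1.01379885e-01 -1.71349009e+02] 0.052491135169960006 1.35 {'fov_y': 65.70646984690485, 'cx': 317.62846333594985, 'cy': 199.77655460883855, 'view': array([[-1.48593693e-01,  9.88898331e-01, -7.50270007e-05,
         1.63901144e-01],
       [ 9.53453376e-01,  1.43287798e-01,  2.65321062e-01,
        -4.98354043e-01],
       [ 2.62386306e-01,  3.93535016e-02, -9.64160115e-01,
         2.35908822e-01],
       [ 0.00000000e+00,  0.00000000e+00,  0.00000000e+00,
         1.00000000e+00]])}
```

View pics/w1.png

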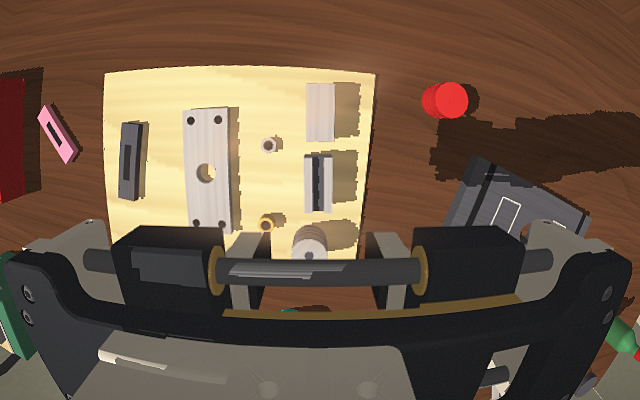

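The wrist view shows the plain block (320,112), slotted block (318,183), flange (207,170), strap (132,161), and bush (266,224). The nut is at (269,145) and the post at (309,240), partly hidden.

Run:
```python
from h import *
import pickle
c=pickle.load(open("pics/w1.pkl","rb")); D=np.load("pics/w1.npy"); C=cloud("wrist",D,c); Z=C[...,2]
print("bench",np.median(Z[30:50,200:300]),"board",np.median(Z[90:200,155:170]))
for nm,(u0,v0,u1,v1),zl in [("post",(285,215,332,262),.046),("slot",(295,140,340,222),.036),("plain",(295,72,342,150),.036),("flange",(175,95,248,245),.013),("strap",(108,110,155,210),.013),("bush",(255,210,278,232),.014),("nut",(258,132,280,156),.0105)]:
    m=np.zeros(Z.shape,bool); m[v0:v1,u0:u1]=1; m&=(Z>zl)&(Z<zl+.013)
    m=cv2.morphologyEx(m.astype(np.uint8),cv2.MORPH_OPEN,np.ones((3,3)))>0
    P=C[m]
    if len(P): print(nm,len(P),"z",np.round(np.median(P[:,2]),4),*rect(P[:,:2]))
s=r.get_state();print(s["tcp_pos"],s["eef_rot"])
# post circle in top view
p=cv2.imread("pics/top0.png"); D=np.load("pics/top0.npy"); C=cloud("top",D); Z=C[...,2]
m=np.zeros(Z.shape,bool); m[170:202,306:340]=1; m&=Z>.05; print("post top",rect(C[m][:,:2]),cv2.minEnclosingCircle((C[m][:,:2]*1000).astype(np.float32)))
for n,a in (("slot",(310,202,336,233)),("plain",(312,234,340,266))):
    m=np.zeros(Z.shape,bool); m[a[1]:a[3],a[0]:a[2]]=1; m&=Z>.037; print(n,rect(C[m][:,:2]))
```

```text
bench 0.0009541616445505885 board 0.007046809817221361
post 672 z 0.0539 [576.3 -88.7] [37.4 24.1] -81.5
slot 982 z 0.042 [509.3 -89.5] [60.3 30.9] 9.2
plain 1729 z 0.042 [432.5 -98.4] [59.9 30.5] 8.3
flange 5156 z 0.019 [ 517.8 -220.5] [150.9  57.4] 6.8
strap 1445 z 0.0189 [ 517.1 -332.7] [99.5 29.4] -2.3
bush 220 z 0.0231 [ 567.6 -142. ] [18.3 17.9] 6.6
nut 208 z 0.0151 [ 476.1 -150.1] [17.3 17.1] 5.0
[ 0.51096627 -0.08533658  0.20018903] [ 1.79966856e+02  1.01379885e-01 -1.71349009e+02]
post top (array([492.3, -61.9]), array([227.5,  38.3]), -16.4) ((489.48583984375, -71.51119995117188), 114.09759521484375)
slot (array([457.3, -82.2]), array([167.6,  43. ]), -8.8)
plain (array([414.5, -91.8]), array([101.1,  52.4]), -22.5)
```

Run:
```python
from h import *
print(tool([.5085,-.090,.012],99)); s=r.get_state(); print(s["qd"].round(2))
```

```text
(array([  3.5,  -4.3, 188.2]), np.float64(-0.006))
[-4.77 -0.4  -1.    0.45 -0.41  9.28]
```

carry_out:
  deltas:
    - [0.6, [-1, 1, 40], [0, 0, 0]]
    - [0.6, [-1, 1, 85], [0, 0, 0]]
    - [0.6, [-1, 1, 130], [0, 0, 0]]
    - [0.6, [-1, 1, 160], [0, 0, 0]]
    - [0.6, [-1, 1, 180], [0, 0, 0]]
    - [0.6, [-1, 1, 189], [0, 0, 0]]
    - [0.6, [-1, 1, 189], [0, 0, 0]]
    - [0.2, [-1, 1, 189], [0, 0, 0]]
    - [0.2, [-1, 1, 189], [0, 0, 0]]
    - [0.2, [-1, 1, 189], [0, 0, 0]]
    - [0.2, [-1, 1, 189], [0, 0, 0]]
    - [0.2, [-1, 1, 189], [0, 0, 0]]
  squeeze: 30

```text
time_s: 2.55
tcp_pos: [0.5089, -0.0906, 0.0126]
eef_rot: [180.0, 0.1, -171.5]
contact_force: [-0.6, 2.4, 6.8]
gripper_width: 0.0298
gripper_force: 30.0
```

Run:
```python
from h import *
a=-10.6
s=r.get_state(); print(s["tcp_pos"],s["eef_rot"],s["gripper_width"],s["gripper_force"],s["contact_force"])
print(tool([.5455,.2671,s["tcp_pos"][2]+.1],a+90), tool([.5455,.2671,s["tcp_pos"][2]+.015],a+90))
```

```text
[ 0.50888715 -0.09063182  0.0126041 ] [ 1.79994807e+02  1.09012954e-01 -1.71459439e+02] 0.02975531845067518 29.999793022871017 [-0.5755362   2.41527554  6.77756925]
(array([-89.5, 348.3, -99.8]), np.float64(0.334)) (array([-89.4, 348.3, -14.8]), np.float64(0.334))
```

carry_out:
  deltas:
    - [0.2, [0, 0, -35], [0, 0, 0]]
    - [0.2, [0, 0, -75], [0, 0, 0]]
    - [0.2, [-8, 30, -95], [0, 0, 0.03]]
    - [0.2, [-18, 72, -100], [0, 0, 0.08]]
    - [0.2, [-29, 114, -100], [0, 0, 0.12]]
    - [0.2, [-40, 158, -100], [0, 0, 0.17]]
    - [0.2, [-52, 202, -100], [0, 0, 0.21]]
    - [0.2, [-63, 246, -100], [0, 0, 0.25]]
    - [0.2, [-74, 288, -100], [0, 0, 0.29]]
    - [0.2, [-83, 322, -100], [0, 0, 0.32]]
    - [0.2, [-88, 343, -100], [0, 0, 0.334]]
    - [0.2, [-89.5, 348, -100], [0, 0, 0.334]]

```text
time_s: 3.75
tcp_pos: [0.5446, 0.2687, 0.1108]
eef_rot: [-180.0, -0.0, 169.5]
contact_force: [0.2, -0.9, -4.2]
gripper_width: 0.0298
gripper_force: 30.0
```

Run:
```python
from h import *
c=r.get_calibration("wrist"); p,D=r.capture("wrist"); cv2.imwrite("pics/w2.png",p[:,:,::-1])
s=r.get_state(); print(s["tcp_pos"],s["eef_rot"],s["qd"].round(1),s["gripper_width"],s["contact_force"])
print(tool([.5455,.2671,.0266],79.4))
```

```text
[0.54459048 0.26807085 0.11073309] [-1.79960078e+02 -5.40188202e-02  1.69481270e+02] [-1.7 -1.  -1.6  0.  -0.   1.3] 0.030152300575611655 [ 0.90802962  1.69843918 -4.3264017 ]
(array([-1.2, -0.7, 84.1]), np.float64(0.001))
```

View pics/w2.png

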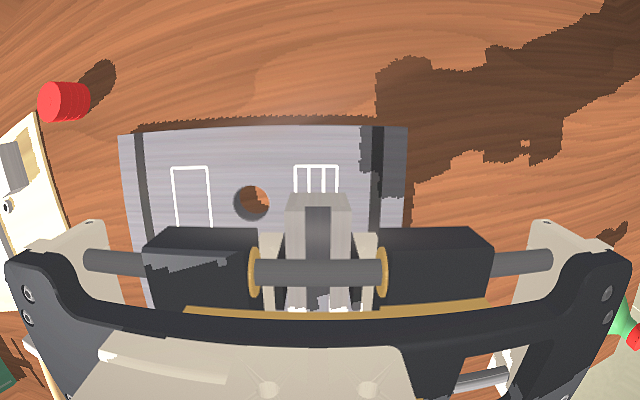

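The slotted block is held at (318,250), lined up over the slotted outline at (317,180). Lowering it now.

carry_out:
  deltas:
    - [0.2, [0, 0, 30], [0, 0, 0]]
    - [0.2, [0, 0, 60], [0, 0, 0]]
    - [0.2, [0, 0, 78], [0, 0, 0]]
    - [0.2, [0, 0, 84], [0, 0, 0]]
    - [0.2, [0, 0, 84], [0, 0, 0]]
    - [0.6, [0, 0, 84], [0, 0, 0]]
    - [0.6, [0, 0, 84], [0, 0, 0]]
    - [0.6, [0, 0, 84], [0, 0, 0]]
    - [0.6, [0, 0, 50], [0, 0, 0]]
    - [0.6, [0, 0, 5], [0, 0, 0]]
    - [0.6, [0, 0, -20], [0, 0, 0]]
    - [0.6, [0, 0, -20], [0, 0, 0]]

```text
time_s: 5.0
tcp_pos: [0.5475, 0.2682, 0.1367]
eef_rot: [179.6, 0.3, 169.4]
contact_force: [0.4, 1.1, 0.0]
gripper_width: 0.0529
gripper_force: 0.0
```

Run:
```python
from h import *
s=r.get_state(); print(s["tcp_pos"],s["eef_rot"],s["gripper_width"],s["contact_force"])
p,D=r.capture("top"); cv2.imwrite("pics/top1.png",p[:,:,::-1])
print(tool([.4318,-.0992,.13],98),tool([.4318,-.0992,.012],98))
```

```text
[0.54745262 0.26816187 0.13671218] [179.6409579    0.32966188 169.42963267] 0.05289072535284987 [0.39139163 1.0875208  0.04831703]
(array([  45. , -381.4,    2.5]), np.float64(-0.325)) (array([  45.4, -381.9,  120.5]), np.float64(-0.325))
```

carry_out:
  deltas:
    - [0.6, [3, -25, 0], [0, 0, -0.02]]
    - [0.6, [8, -65, 0], [0, 0, -0.06]]
    - [0.6, [13, -110, 0], [0, 0, -0.1]]
    - [0.6, [18, -155, 0], [0, 0, -0.14]]
    - [0.6, [24, -200, 0], [0, 0, -0.18]]
    - [0.6, [29, -245, 0], [0, 0, -0.21]]
    - [0.6, [34, -290, 0], [0, 0, -0.25]]
    - [0.6, [39, -330, 0], [0, 0, -0.29]]
    - [0.6, [42, -362, 0], [0, 0, -0.31]]
    - [0.6, [44, -378, 0], [0, 0, -0.325]]
    - [0.6, [44.5, -381, 0], [0, 0, -0.325]]
    - [0.6, [44.5, -381, 0], [0, 0, -0.325]]

```text
time_s: 6.25
tcp_pos: [0.4308, -0.1001, 0.1311]
eef_rot: [180.0, -0.0, -172.1]
contact_force: [0.7, 0.1, 0.4]
gripper_width: 0.0525
gripper_force: 0.0
```

Run:
```python
from h import *
s=r.get_state(); print(s["tcp_pos"],s["eef_rot"])
print(tool([.4318,-.0992,.012],98))
```

```text
[ 0.43075903 -0.10010493  0.13110021] [ 1.79996830e+02 -4.25187387e-02 -1.72087000e+02]
(array([ -1.2,   0.7, 119.1]), np.float64(-0.002))
```

carry_out:
  deltas:
    - [0.6, [-1, 0.5, 35], [0, 0, 0]]
    - [0.6, [-1, 0.5, 75], [0, 0, 0]]
    - [0.6, [-1, 0.5, 105], [0, 0, 0]]
    - [0.6, [-1, 0.5, 118], [0, 0, 0]]
    - [0.6, [-1, 0.5, 118.5], [0, 0, 0]]
    - [0.2, [-1, 0.5, 118.5], [0, 0, 0]]
    - [0.2, [-1, 0.5, 118.5], [0, 0, 0]]
    - [0.2, [-1, 0.5, 118.5], [0, 0, 0]]
    - [0.2, [-1, 0.5, 118.5], [0, 0, 0]]
    - [0.2, [-1, 0.5, 118.5], [0, 0, 0]]

```text
time_s: 7.25
tcp_pos: [0.4328, -0.0989, 0.014]
eef_rot: [180.0, 0.1, -172.0]
contact_force: [-2.5, 2.5, 7.0]
gripper_width: 0.0299
gripper_force: 30.0
```

Run:
```python
from h import *
s=r.get_state(); print(s["tcp_pos"],s["gripper_width"],s["gripper_force"],s["contact_force"])
print(tool([.5253,.159,.112],79.4))
```

```text
[ 0.43283534 -0.09892336  0.01396441] 0.029946014184999727 29.96674418449402 [-2.45160959  2.52983411  7.04634143]
(array([-127.7,  242.5,  -97.7]), np.float64(0.325))
```

carry_out:
  deltas:
    - [0.2, [0, 0, -35], [0, 0, 0]]
    - [0.2, [0, 0, -75], [0, 0, 0]]
    - [0.2, [-15, 28, -95], [0, 0, 0.04]]
    - [0.2, [-35, 66, -98], [0, 0, 0.09]]
    - [0.2, [-55, 104, -98], [0, 0, 0.14]]
    - [0.2, [-75, 142, -98], [0, 0, 0.19]]
    - [0.2, [-95, 180, -98], [0, 0, 0.24]]
    - [0.2, [-113, 214, -98], [0, 0, 0.29]]
    - [0.2, [-124, 235, -98], [0, 0, 0.32]]
    - [0.2, [-128, 242.5, -98], [0, 0, 0.325]]
    - [0.2, [-128, 242.5, -98], [0, 0, 0.325]]
    - [0.2, [-128, 242.5, -98], [0, 0, 0.325]]

```text
time_s: 8.45
tcp_pos: [0.5241, 0.1578, 0.1106]
eef_rot: [-179.9, -0.1, 169.4]
contact_force: [-0.4, -0.7, -3.8]
gripper_width: 0.0296
gripper_force: 30.0
```

Run:
```python
from h import *
s=r.get_state(); print(s["tcp_pos"],s["gripper_width"],s["gripper_force"],s["contact_force"])
print(tool([.5253,.159,.028],79.4))
```

```text
[0.52409398 0.15783717 0.11059664] 0.029588899111919115 29.965786635875702 [-0.41536362 -0.66710467 -3.79344818]
(array([-1.1,  1.4, 82.6]), np.float64(-0.0))
```

carry_out:
  deltas:
    - [0.2, [-1, 1, 30], [0, 0, 0]]
    - [0.2, [-1, 1, 60], [0, 0, 0]]
    - [0.2, [-1, 1, 77], [0, 0, 0]]
    - [0.2, [-1, 1, 82.5], [0, 0, 0]]
    - [0.2, [-1, 1, 82.5], [0, 0, 0]]
    - [0.6, [-1, 1, 82.5], [0, 0, 0]]
    - [0.6, [-1, 1, 82.5], [0, 0, 0]]
    - [0.6, [-1, 1, 82.5], [0, 0, 0]]
    - [0.6, [-1, 1, 50], [0, 0, 0]]
    - [0.6, [-1, 1, 5], [0, 0, 0]]
    - [0.6, [-1, 1, -30], [0, 0, 0]]
    - [0.6, [-1, 1, -30], [0, 0, 0]]

```text
time_s: 9.65
tcp_pos: [0.5293, 0.1612, 0.1471]
eef_rot: [179.6, 0.4, 169.5]
contact_force: [0.0, 0.5, -0.3]
gripper_width: 0.0526
gripper_force: 0.0
```

Run:
```python
from h import *
s=r.get_state(); print(s["tcp_pos"],s["contact_force"])
p,D=r.capture("top"); cv2.imwrite("pics/top2.png",p[:,:,::-1])
# post circle: bright top, light gray in top0
p=cv2.imread("pics/top0.png"); hsv=cv2.cvtColor(p,cv2.COLOR_BGR2HSV)
m=(hsv[...,1]<45)&(hsv[...,2]>120); q=np.zeros_like(m); q[172:202,308:340]=m[172:202,308:340]
cs,_=cv2.findContours(q.astype(np.uint8),cv2.RETR_EXTERNAL,cv2.CHAIN_APPROX_NONE); k=max(cs,key=cv2.contourArea)
P=onplane("top",k[:,0]+0.0,.053)*1000; print(cv2.fitEllipse(P.astype(np.float32)),cv2.minEnclosingCircle(P.astype(np.float32)), rect(P/1000))
```

```text
[0.52931647 0.16123071 0.14708576] [ 0.0151033   0.45313353 -0.30937841]
((582.2623901367188, -88.34785461425781), (36.83560562133789, 39.99840545654297), 111.54460906982422) ((580.4984130859375, -88.2793197631836), 21.816513061523438) (array([582.8, -88.7]), array([39.1, 38.6]), 64.8)
```

carry_out:
  deltas:
    - [0.65, [-10, -23, 0], [0, 0, -0.07]]
    - [0.65, [-25, -57, 0], [0, 0, -0.17]]
    - [0.65, [-42, -95, 0], [0, 0, -0.28]]
    - [0.65, [-59, -133, 0], [0, 0, -0.4]]
    - [0.65, [-76, -171, 0], [0, 0, -0.52]]
    - [0.65, [-90, -204, 0], [0, 0, -0.62]]
    - [0.65, [-99, -225, 0], [0, 0, -0.69]]
    - [0.65, [-102, -231.5, 0], [0, 0, -0.71]]
    - [0.65, [-102, -231.5, 0], [0, 0, -0.71]]
    - [0.65, [-102, -231.5, 0], [0, 0, -0.71]]

```text
time_s: 10.7
tcp_pos: [0.5834, -0.0867, 0.1405]
eef_rot: [180.0, -0.0, -150.0]
contact_force: [0.7, 0.5, 0.3]
gripper_width: 0.0568
gripper_force: 0.0
```

Run:
```python
from h import *
s=r.get_state(); print(s["tcp_pos"],s["eef_rot"])
print(tool([.583,-.0875,.018],120))
```

```text
[ 0.5834226  -0.08665143  0.14045375] [ 1.79969333e+02 -4.82390929e-02 -1.50008152e+02]
(array([  0.7,  -0.6, 122.5]), np.float64(-0.0))
```

carry_out:
  deltas:
    - [0.65, [0.5, -0.5, 35], [0, 0, 0]]
    - [0.65, [0.5, -0.5, 75], [0, 0, 0]]
    - [0.65, [0.5, -0.5, 105], [0, 0, 0]]
    - [0.65, [0.5, -0.5, 120], [0, 0, 0]]
    - [0.65, [0.5, -0.5, 122], [0, 0, 0]]
    - [0.65, [0.5, -0.5, 122], [0, 0, 0]]
    - [0.3, [0.5, -0.5, 122], [0, 0, 0]]
    - [0.3, [0.5, -0.5, 122], [0, 0, 0]]
    - [0.3, [0.5, -0.5, 122], [0, 0, 0]]
    - [0.3, [0.5, -0.5, 122], [0, 0, 0]]
    - [0.3, [0.5, -0.5, 122], [0, 0, 0]]

```text
time_s: 11.8
tcp_pos: [0.5845, -0.0873, 0.0203]
eef_rot: [-179.9, 0.1, -149.9]
contact_force: [-0.2, 0.6, 7.4]
gripper_width: 0.0396
gripper_force: 30.0
```

Run:
```python
from h import *
s=r.get_state(); print(s["tcp_pos"],s["gripper_width"],s["gripper_force"],s["contact_force"])
print(tool([.616,.198,.118],79.4))
```

```text
[ 0.58452187 -0.08728384  0.02025036] 0.039565786433276524 30.001054108142853 [-0.20687532  0.55350338  7.41482759]
(array([-170.4,  231. ,  -97.6]), np.float64(0.71))
```

carry_out:
  deltas:
    - [0.3, [0, 0, -35], [0, 0, 0]]
    - [0.3, [0, 0, -75], [0, 0, 0]]
    - [0.3, [-15, 20, -95], [0, 0, 0.06]]
    - [0.3, [-38, 51, -98], [0, 0, 0.16]]
    - [0.3, [-62, 84, -98], [0, 0, 0.26]]
    - [0.3, [-86, 117, -98], [0, 0, 0.36]]
    - [0.3, [-110, 149, -98], [0, 0, 0.46]]
    - [0.3, [-134, 182, -98], [0, 0, 0.56]]
    - [0.3, [-155, 210, -98], [0, 0, 0.65]]
    - [0.3, [-167, 226, -98], [0, 0, 0.7]]
    - [0.3, [-170.5, 231, -98], [0, 0, 0.71]]
    - [0.3, [-170.5, 231, -98], [0, 0, 0.71]]

```text
time_s: 13.0
tcp_pos: [0.6148, 0.1984, 0.1162]
eef_rot: [-180.0, -0.1, 169.5]
contact_force: [-0.6, -0.1, -4.7]
gripper_width: 0.0395
gripper_force: 30.0
```

Run:
```python
from h import *
c=r.get_calibration("wrist"); p,D=r.capture("wrist"); cv2.imwrite("pics/w3.png",p[:,:,::-1])
s=r.get_state(); print(s["tcp_pos"],s["eef_rot"],s["gripper_width"],s["gripper_force"],s["contact_force"])
print(tool([.616,.198,.0343],79.4))
```

```text
[0.6147413  0.19757186 0.11637893] [-1.79947728e+02 -7.99795332e-02  1.69444469e+02] 0.03927196821730411 29.999367892742157 [ 0.55812789  0.37692472 -4.7707403 ]
(array([-1.3,  0.7, 82.1]), np.float64(0.001))
```

View pics/w3.png

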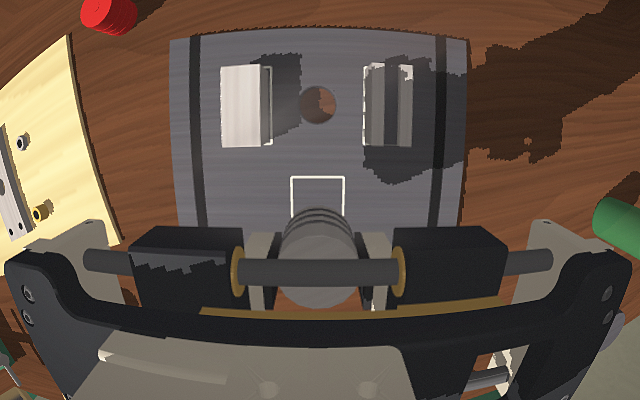

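Both blocks stand on their outlines, plain at (246,105) and slotted at (388,105). The post at (318,255) is lined up with the square outline at (317,195). Lowering it.

carry_out:
  deltas:
    - [0.3, [-0.5, 0, 30], [0, 0, 0]]
    - [0.3, [-0.5, 0, 60], [0, 0, 0]]
    - [0.3, [-0.5, 0, 77], [0, 0, 0]]
    - [0.3, [-0.5, 0, 82], [0, 0, 0]]
    - [0.3, [-0.5, 0, 82], [0, 0, 0]]
    - [0.65, [-0.5, 0, 82], [0, 0, 0]]
    - [0.65, [-0.5, 0, 82], [0, 0, 0]]
    - [0.65, [-0.5, 0, 82], [0, 0, 0]]
    - [0.65, [-0.5, 0, 50], [0, 0, 0]]
    - [0.65, [-0.5, 0, 5], [0, 0, 0]]
    - [0.65, [-0.5, 0, -40], [0, 0, 0]]
    - [0.65, [-0.5, 0, -40], [0, 0, 0]]

```text
time_s: 14.25
tcp_pos: [0.6199, 0.1995, 0.1652]
eef_rot: [179.6, 0.6, 169.5]
contact_force: [0.2, -0.8, 0.5]
gripper_width: 0.0569
gripper_force: 0.0
```

Run:
```python
from h import *
s=r.get_state(); print(s["tcp_pos"],s["contact_force"])
p,D=r.capture("top"); cv2.imwrite("pics/top3.png",p[:,:,::-1])
s=r.get_state(); print(s["tcp_pos"],s["eef_rot"]); print(tool([.5167,-.2225,.10],97))
```

```text
[0.61988725 0.19950079 0.16518798] [ 0.15837128 -0.77703517  0.54000233]
[0.61819393 0.19898317 0.16173572] [179.69278378   0.36283014 169.41427647]
(array([  22.7, -433.3,   59.3]), np.float64(-0.307))
```

carry_out:
  deltas:
    - [0.65, [1, -20, 0], [0, 0, -0.01]]
    - [0.7, [3, -60, 0], [0, 0, -0.04]]
    - [0.92, [5, -105, 0], [0, 0, -0.08]]
    - [0.92, [7, -150, 0], [0, 0, -0.11]]
    - [0.92, [9, -195, 0], [0, 0, -0.15]]
    - [0.92, [11, -240, 0], [0, 0, -0.18]]
    - [0.92, [13, -285, 10], [0, 0, -0.21]]
    - [0.92, [15, -330, 25], [0, 0, -0.25]]
    - [0.92, [17.5, -375, 40], [0, 0, -0.28]]
    - [0.92, [19.5, -412, 52], [0, 0, -0.3]]
    - [0.92, [20, -430, 57], [0, 0, -0.307]]
    - [0.92, [20, -431.5, 57], [0, 0, -0.307]]

```text
time_s: 15.5
tcp_pos: [0.5149, -0.2244, 0.0983]
eef_rot: [180.0, -0.2, -173.2]
contact_force: [-0.3, -0.4, -1.0]
gripper_width: 0.0804
gripper_force: 0.0
```

Run:
```python
from h import *
p,D=r.capture("wrist"); p,D=r.capture("wrist"); 
s=r.get_state(); print(s["tcp_pos"],s["eef_rot"],s["gripper_width"])
print(tool([.5167,-.2225,.0085],97))
```

```text
[ 0.51643523 -0.22287919  0.09952994] [ 1.79986516e+02 -4.94604365e-02 -1.73105959e+02] 0.08078238425745592
(array([-0.4,  0.3, 91. ]), np.float64(-0.002))
```

carry_out:
  deltas:
    - [0.92, [0, 0, 30], [0, 0, 0]]
    - [0.92, [0, 0, 60], [0, 0, 0]]
    - [0.92, [0, 0, 80], [0, 0, 0]]
    - [0.92, [0, 0, 90], [0, 0, 0]]
    - [0.92, [0, 0, 91], [0, 0, 0]]
    - [0.92, [0, 0, 91], [0, 0, 0]]
    - [0.5, [0, 0, 91], [0, 0, 0]]
    - [0.5, [0, 0, 91], [0, 0, 0]]
    - [0.5, [0, 0, 91], [0, 0, 0]]
    - [0.5, [0, 0, 91], [0, 0, 0]]
    - [0.5, [0, 0, 91], [0, 0, 0]]
    - [0.5, [0, 0, 91], [0, 0, 0]]
  squeeze: 45

```text
time_s: 16.8
tcp_pos: [0.5171, -0.2224, 0.0097]
eef_rot: [180.0, 0.0, -173.0]
contact_force: [-0.6, 3.1, 6.1]
gripper_width: 0.0554
gripper_force: 45.0
```

Run:
```python
from h import *
s=r.get_state(); print(s["tcp_pos"],s["eef_rot"],s["gripper_width"],s["gripper_force"],s["contact_force"])
print(tool([.5354,.2131,s["tcp_pos"][2]+.12],-10.6))
```

```text
[ 0.51714989 -0.2223554   0.00967152] [ 1.79996633e+02  4.48554472e-02 -1.73022460e+02] 0.05539069736393311 45.00217795372009 [-0.59449127  3.07798272  6.07865057]
(array([ -71.1,  430. , -119.9]), np.float64(-1.264))
```

carry_out:
  deltas:
    - [0.5, [0, 0, -30], [0, 0, 0]]
    - [0.5, [0, 0, -70], [0, 0, 0]]
    - [0.5, [-3, 20, -105], [0, 0, -0.08]]
    - [0.5, [-10, 60, -120], [0, 0, -0.2]]
    - [0.5, [-17, 105, -120], [0, 0, -0.33]]
    - [0.5, [-25, 150, -120], [0, 0, -0.46]]
    - [0.5, [-32, 195, -120], [0, 0, -0.59]]
    - [0.5, [-40, 240, -120], [0, 0, -0.72]]
    - [0.5, [-47, 285, -120], [0, 0, -0.85]]
    - [0.5, [-55, 330, -120], [0, 0, -0.98]]
    - [0.5, [-61, 370, -120], [0, 0, -1.1]]
    - [0.5, [-67, 405, -120], [0, 0, -1.2]]

```text
time_s: 18.0
tcp_pos: [0.533, 0.1892, 0.128]
eef_rot: [179.9, -0.1, -104.0]
contact_force: [1.1, 0.4, -5.2]
gripper_width: 0.0553
gripper_force: 45.0
```

Run:
```python
from h import *
for i in range(6): p,D=r.capture("top")
s=r.get_state(); print(s["tcp_pos"],s["eef_rot"],s["gripper_width"],s["gripper_force"],s["contact_force"],s["qd"].round(1))
cv2.imwrite("pics/top4.png",p[:,:,::-1])
print(tool([.5354,.2131,.0587],-10.6))
C=cloud("top",D); Z=C[...,2]
m=(Z>.045)&(C[...,1]>.05)&(Z<.08)
# flange at current height
m2=(abs(Z-.138)<.008)&(C[...,1]>.05)&(C[...,1]<.35); print(m2.sum(),rect(C[m2][:,:2]))
```

```text
[0.53330932 0.18667006 0.12818509] [ 1.79909647e+02 -8.59957006e-02 -1.04332617e+02] 0.0552355542718632 44.99719977378845 [ 0.19237528 -0.08112675 -5.5269491 ] [-0.8 -0.4  0.2  0.2  0.1 -0. ]
(array([-26.2,   4.4,  69.5]), np.float64(-0.065))
854 (array([533.2, 169. ]), array([117.6,  64.3]), 72.8)
```

carry_out:
  deltas:
    - [0.5, [-14, 2, 0], [0, 0, -0.035]]
    - [0.5, [-26, 4.4, 0], [0, 0, -0.065]]
    - [0.5, [-26, 4.4, 20], [0, 0, -0.065]]
    - [0.5, [-26, 4.4, 40], [0, 0, -0.065]]
    - [0.5, [-26, 4.4, 55], [0, 0, -0.065]]
    - [0.5, [-26, 4.4, 64], [0, 0, -0.065]]
    - [0.5, [-26, 4.4, 67], [0, 0, -0.065]]
    - [0.5, [-26, 4.4, 67], [0, 0, -0.065]]

```text
time_s: 19.1
tcp_pos: [0.5365, 0.214, 0.0621]
eef_rot: [-180.0, -0.0, -100.5]
contact_force: [0.4, 0.4, -6.5]
gripper_width: 0.0557
gripper_force: 45.0
```

Run:
```python
from h import *
p,D=r.capture("side"); p,D=r.capture("side")
s=r.get_state(); print(s["tcp_pos"],s["eef_rot"],s["gripper_width"],s["contact_force"])
cv2.imwrite("pics/side1.png",cv2.resize(p[210:360,190:390,::-1],(800,600)))
print(tool([.5354,.2131,.0587],-10.6))
```

```text
[0.53685105 0.21424037 0.06284449] [-1.79947044e+02  4.95503127e-02 -1.00526935e+02] 0.05513956327656188 [ 1.06233964  0.62129212 -5.19624321]
(array([1.4, 1.2, 4.1]), np.float64(0.001))
```

View pics/side1.png

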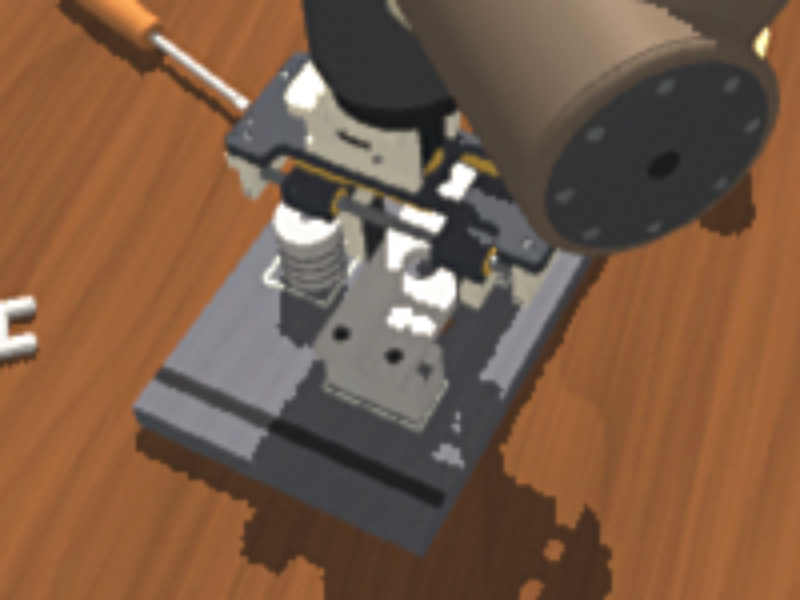

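The side crop shows the flange level over the blocks, its near end at (390,370), and the post standing clear at (310,250). Lower the last few mm and release with a small opening.

carry_out:
  deltas:
    - [0.5, [1, 1, 2.5], [0, 0, 0]]
    - [0.5, [1, 1, 4], [0, 0, 0]]
    - [0.5, [1, 1, 4.5], [0, 0, 0]]
    - [0.5, [1, 1, 4.5], [0, 0, 0]]
    - [0.74, [1, 1, 4.5], [0, 0, 0]]
    - [0.74, [1, 1, 4.5], [0, 0, 0]]
    - [0.74, [1, 1, 4.5], [0, 0, 0]]
    - [0.74, [1, 1, -10], [0, 0, 0]]
    - [0.74, [1, 1, -40], [0, 0, 0]]
    - [0.74, [1, 1, -80], [0, 0, 0]]
    - [0.74, [1, 1, -95], [0, 0, 0]]
    - [0.74, [1, 1, -95], [0, 0, 0]]

```text
time_s: 20.4
tcp_pos: [0.5368, 0.2141, 0.1602]
eef_rot: [-179.8, 0.2, -100.5]
contact_force: [0.4, 0.1, -0.6]
gripper_width: 0.0648
gripper_force: 0.0
```

Run:
```python
from h import *
p,D=r.capture("wrist"); c=r.get_calibration("wrist"); p,D=r.capture("wrist")
s=r.get_state(); print(s["tcp_pos"],s["eef_rot"],s["contact_force"])
cv2.imwrite("pics/w4.png",p[:,:,::-1]);C=cloud("wrist",D,c);np.save("pics/w4C.npy",C)
a=np.radians(-2.8); g=np.array([.5163,-.335])-.010*np.array([np.cos(a),np.sin(a)]); print(g,tool([g[0],g[1],.12],87.2))
```

```text
[0.53510176 0.21310992 0.15700891] [-1.79988264e+02  3.95384161e-02 -1.00555520e+02] [-0.76792732  0.29685364 -1.22939462]
[ 0.50631194 -0.3345115 ] (array([543.7, -72. ,  36.6]), np.float64(1.435))
```

View pics/w4.png

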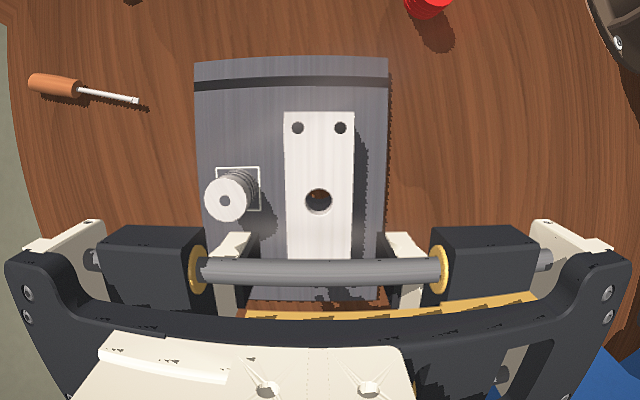

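The flange lies across the blocks with its hole at (318,200) concentric with the plate's hole, and the post stands at (235,190). On to the strap.

carry_out:
  deltas:
    - [0.74, [20, -3, 0], [0, 0, 0.04]]
    - [0.74, [60, -8, 0], [0, 0, 0.14]]
    - [0.7, [108, -14, 0], [0, 0, 0.27]]
    - [0.6, [156, -21, 0], [0, 0, 0.4]]
    - [0.55, [204, -27, 0], [0, 0, 0.53]]
    - [0.55, [252, -33, 0], [0, 0, 0.66]]
    - [0.55, [300, -40, 5], [0, 0, 0.79]]
    - [0.55, [348, -46, 10], [0, 0, 0.92]]
    - [0.55, [396, -52, 17], [0, 0, 1.05]]
    - [0.55, [444, -59, 24], [0, 0, 1.18]]
    - [0.55, [490, -65, 32], [0, 0, 1.3]]
    - [0.55, [525, -70, 36], [0, 0, 1.39]]

```text
time_s: 21.7
tcp_pos: [0.5057, -0.3185, 0.1188]
eef_rot: [179.9, -0.2, 179.4]
contact_force: [1.9, 0.9, 0.1]
gripper_width: 0.0483
gripper_force: 0.0
```

carry_out:
  deltas:
    - [0.55, [0, 0, 0], [0, 0, 0]]
    - [0.55, [0, 0, 0], [0, 0, 0]]

```text
time_s: 21.9
tcp_pos: [0.5062, -0.3168, 0.1193]
eef_rot: [179.9, -0.2, 179.7]
contact_force: [0.0, 0.8, -0.1]
gripper_width: 0.048
gripper_force: 0.0
```

Run:
```python
from h import *
p,D=r.capture("wrist"); c=r.get_calibration("wrist"); p,D=r.capture("wrist")
s=r.get_state(); print(s["tcp_pos"],s["eef_rot"])
C=cloud("wrist",D,c); Z=C[...,2]
cv2.imwrite("pics/w5.png",p[:,:,::-1])
m=(Z>.0135)&(Z<.03)&(C[...,1]<-.30)&(C[...,1]>-.38)&(C[...,0]>.42)&(C[...,0]<.6)
m=cv2.morphologyEx(m.astype(np.uint8),cv2.MORPH_OPEN,np.ones((3,3)))>0
print(m.sum(),rect(C[m][:,:2]),np.median(Z[m]))
print(tool([.5063,-.3345,.0085],87.4))
```

```text
[ 0.50720302 -0.31550186  0.1203512 ] [ 1.79972104e+02 -7.61646356e-02  1.79828260e+02]
3282 (array([ 515.7, -333.4]), array([97.8, 28.1]), -2.9) 0.019053341193487255
(array([  0.7, -19.1, 111.8]), np.float64(0.042))
```

View pics/w5.png

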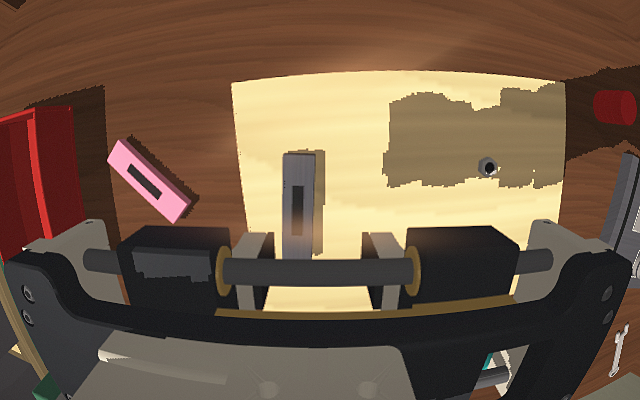

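The steel strap is at (298,200) and the pink look-alike at (152,180). I grip the steel one 10 mm in front of its centre.

carry_out:
  deltas:
    - [0.55, [0.5, -10, 20], [0, 0, 0.02]]
    - [0.55, [0.5, -18.5, 50], [0, 0, 0.042]]
    - [0.55, [0.5, -18.5, 80], [0, 0, 0.042]]
    - [0.55, [0.5, -18.5, 102], [0, 0, 0.042]]
    - [0.55, [0.5, -18.5, 111], [0, 0, 0.042]]
    - [0.55, [0.5, -18.5, 111.5], [0, 0, 0.042]]
    - [0.55, [0.5, -18.5, 111.5], [0, 0, 0.042]]
    - [0.2, [0.5, -18.5, 111.5], [0, 0, 0.042]]
    - [0.2, [0.5, -18.5, 111.5], [0, 0, 0.042]]
    - [0.2, [0.5, -18.5, 111.5], [0, 0, 0.042]]
    - [0.2, [0.5, -18.5, 111.5], [0, 0, 0.042]]
    - [0.2, [0.5, -18.5, 111.5], [0, 0, 0.042]]

```text
time_s: 23.2
tcp_pos: [0.5078, -0.3344, 0.0104]
eef_rot: [-180.0, 0.1, 177.4]
contact_force: [-0.4, 2.3, 6.8]
gripper_width: 0.0276
gripper_force: 45.0
```

Run:
```python
from h import *
s=r.get_state(); print(s["tcp_pos"],s["eef_rot"],s["gripper_width"],s["gripper_force"],s["contact_force"])
a=np.radians(-10.6); g=np.array([.5354,.2131])+.052*np.array([np.cos(a),np.sin(a)])
print(g,tool([g[0],g[1],s["tcp_pos"][2]+.12],79.4))
```

```text
[ 0.50775048 -0.33444448  0.01036847] [-1.79984160e+02  5.50650047e-02  1.77422088e+02] 0.0276492332159933 44.99888598918915 [-0.43348667  2.26442374  6.83769324]
[0.58651264 0.20353453] (array([ -54.6,  540.9, -120.1]), np.float64(0.14))
```

carry_out:
  deltas:
    - [0.2, [0, 0, -30], [0, 0, 0]]
    - [0.2, [0, 0, -70], [0, 0, 0]]
    - [0.2, [-2, 20, -105], [0, 0, 0.01]]
    - [0.2, [-6, 60, -120], [0, 0, 0.02]]
    - [0.2, [-11, 107, -120], [0, 0, 0.03]]
    - [0.2, [-15, 154, -120], [0, 0, 0.04]]
    - [0.2, [-20, 201, -120], [0, 0, 0.05]]
    - [0.2, [-25, 248, -120], [0, 0, 0.065]]
    - [0.2, [-30, 295, -120], [0, 0, 0.08]]
    - [0.2, [-35, 342, -120], [0, 0, 0.09]]
    - [0.2, [-39, 388, -120], [0, 0, 0.1]]
    - [0.2, [-43, 430, -120], [0, 0, 0.11]]

```text
time_s: 24.4
tcp_pos: [0.5693, 0.0953, 0.1293]
eef_rot: [-180.0, -0.0, 171.1]
contact_force: [1.8, -0.4, -2.6]
gripper_width: 0.0275
gripper_force: 45.0
```

carry_out:
  deltas:
    - [0.2, [-4, 38, 0], [0, 0, 0.01]]
    - [0.2, [-8, 75, 0], [0, 0, 0.02]]
    - [0.2, [-11, 100, 0], [0, 0, 0.03]]
    - [0.2, [-12, 111, 0], [0, 0, 0.03]]
    - [0.2, [-12, 111, 0], [0, 0, 0.03]]
    - [0.2, [-12, 111, 0], [0, 0, 0.03]]
    - [0.2, [-12, 111, 0], [0, 0, 0.03]]

```text
time_s: 25.1
tcp_pos: [0.5983, 0.1998, 0.1294]
eef_rot: [-180.0, -0.0, 169.3]
contact_force: [0.1, -0.2, -1.3]
gripper_width: 0.0272
gripper_force: 45.0
```

Run:
```python
from h import *
p,D=r.capture("wrist"); c=r.get_calibration("wrist"); p,D=r.capture("wrist")
s=r.get_state(); print(s["tcp_pos"],s["eef_rot"],s["gripper_width"],s["contact_force"])
cv2.imwrite("pics/w6.png",p[:,:,::-1])
print(tool([.5870,.2036,.0714],79.4))
```

```text
[0.59860898 0.20001059 0.12975381] [ 1.79997116e+02 -1.20926009e-03  1.69327848e+02] 0.027212871496367287 [ 0.55013956 -1.13773875 -1.95357805]
(array([12.1,  1.4, 58.4]), np.float64(-0.001))
```

View pics/w6.png

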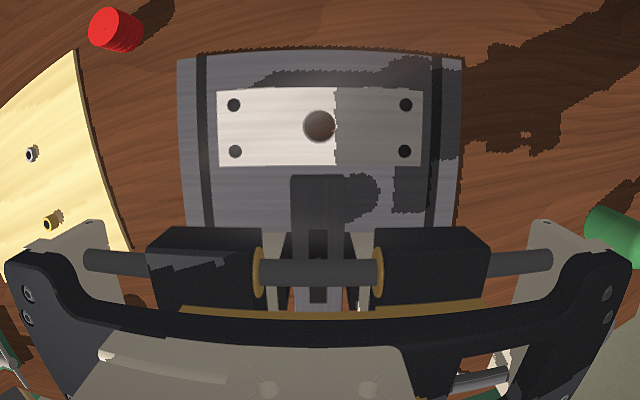

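The strap at (317,240) points squarely at the flange, whose hole is at (319,127). I still need to come 12 mm forward, then down.

carry_out:
  deltas:
    - [0.2, [8, 1, 0], [0, 0, 0]]
    - [0.2, [12, 1.4, 5], [0, 0, 0]]
    - [0.2, [12, 1.4, 25], [0, 0, 0]]
    - [0.2, [12, 1.4, 42], [0, 0, 0]]
    - [0.2, [12, 1.4, 52], [0, 0, 0]]
    - [0.2, [12, 1.4, 56], [0, 0, 0]]
    - [0.2, [12, 1.4, 56], [0, 0, 0]]
    - [0.2, [12, 1.4, 56], [0, 0, 0]]

```text
time_s: 26.0
tcp_pos: [0.5877, 0.2049, 0.0742]
eef_rot: [180.0, 0.0, 169.4]
contact_force: [0.4, -0.1, -2.2]
gripper_width: 0.0274
gripper_force: 45.0
```

Run:
```python
from h import *
p,D=r.capture("side"); p,D=r.capture("side")
s=r.get_state(); print(s["tcp_pos"],s["eef_rot"],s["gripper_width"],s["contact_force"])
print(tool([.5870,.2036,.0714],79.4))
```

```text
[0.58769668 0.20492734 0.07439936] [1.79947927e+02 5.97902288e-02 1.69395810e+02] 0.026950669854762518 [ 0.59384066  0.03313575 -2.61043872]
(array([ 0.4, -1.4,  3. ]), np.float64(-0.0))
```

carry_out:
  deltas:
    - [0.2, [0.5, -1, 1.5], [0, 0, 0]]
    - [0.2, [0.5, -1, 3], [0, 0, 0]]
    - [0.2, [0.5, -1, 3], [0, 0, 0]]
    - [0.2, [0.5, -1, 3], [0, 0, 0]]
    - [0.5, [0.5, -1, 3], [0, 0, 0]]
    - [0.5, [0.5, -1, 3], [0, 0, 0]]
    - [0.5, [0.5, -1, 3], [0, 0, 0]]
    - [0.5, [0.5, -1, -10], [0, 0, 0]]
    - [0.5, [0.5, -1, -40], [0, 0, 0]]
    - [0.5, [0.5, -1, -80], [0, 0, 0]]
    - [0.5, [-20, -1, -110], [0, 0, 0]]
    - [0.5, [-40, -1, -120], [0, 0, 0]]

```text
time_s: 27.3
tcp_pos: [0.6285, 0.1971, 0.1995]
eef_rot: [179.8, 0.3, 169.5]
contact_force: [0.3, 0.6, -0.2]
gripper_width: 0.0438
gripper_force: 0.0
```

carry_out:
  deltas:
    - [0.5, [0, -40, 0], [0, 0, 0]]
    - [0.5, [0, -85, 0], [0, 0, 0]]
    - [0.5, [0, -130, 0], [0, 0, 0]]
    - [0.5, [0, -175, 0], [0, 0, 0]]
    - [0.5, [0, -220, 0], [0, 0, 0]]
    - [0.5, [0, -250, 0], [0, 0, 0]]
    - [0.5, [0, -250, 0], [0, 0, 0]]

```text
time_s: 28.0
tcp_pos: [0.5795, -0.0527, 0.1948]
eef_rot: [-180.0, 0.0, 169.2]
contact_force: [0.2, -0.3, 0.3]
gripper_width: 0.0437
gripper_force: 0.0
```

Run:
```python
from h import *
s=r.get_state(); print(s["tcp_pos"],s["contact_force"])
p,D=r.capture("top"); p2,D2=r.capture("side")
cv2.imwrite("pics/f.png",np.hstack([cv2.resize(p[135:255,130:280,::-1],(400,320)),cv2.resize(p2[220:360,200:375,::-1],(400,320))]))
C=cloud("top",D); Z=C[...,2]; a=np.radians(-10.6); Q=np.array([[np.cos(a),np.sin(a)],[-np.sin(a),np.cos(a)]])
L=((C[...,:2]-[.5354,.2131])@Q.T)
near=(abs(L[...,0])<.13)&(abs(L[...,1])<.13)
for n,l,h in (("strap",.0745,.09),("flange",.062,.0725)):
    m=near&(Z>l)&(Z<h); m=cv2.morphologyEx(m.astype(np.uint8),cv2.MORPH_OPEN,np.ones((2,2)))>0; print(n,m.sum(),rect(L[m]),np.median(Z[m]))
m=near&(Z>.0745)
for lo in (.015,.03,.05,.07,.09): k=m&(L[...,0]>lo)&(L[...,0]<lo+.02); print(lo,k.sum(),np.median(Z[k]).round(4))
```

```text
[ 0.57947303 -0.05266408  0.19482692] [ 0.21596718 -0.27781127  0.31028642]
strap 411 (array([ -29.6, -120. ]), array([358. ,  75.2]), 53.1) 0.07833399052461387
flange 657 (array([ -44.5, -122.8]), array([335.8,  95.1]), 53.3) 0.06637711528399637
0.015 1800 0.6193
0.03 1160 0.6169
0.05 504 0.6104
0.07 147 0.0796
0.09 29 0.0786
```

View pics/f.png

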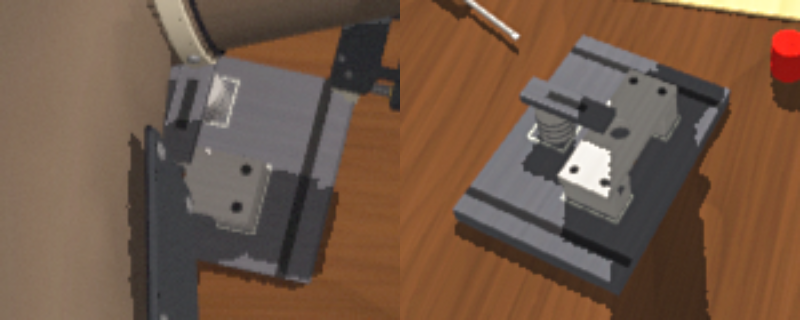

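The side view (right half) shows the flange on both blocks and the strap bridging from the flange to the post at (555,125). The arm blocks the top view, so I move it away and measure.

carry_out:
  deltas:
    - [0.5, [10, -45, 0], [0, 0, 0]]
    - [0.5, [20, -90, 0], [0, 0, 0]]
    - [0.5, [30, -135, 0], [0, 0, 0]]
    - [0.5, [40, -180, 0], [0, 0, 0]]
    - [0.5, [45, -225, 0], [0, 0, 0]]
    - [0.5, [50, -270, 0], [0, 0, 0]]
    - [0.5, [50, -300, 0], [0, 0, 0]]
    - [0.5, [50, -300, 0], [0, 0, 0]]

```text
time_s: 28.9
tcp_pos: [0.4759, -0.3373, 0.1937]
eef_rot: [-180.0, -0.0, 169.3]
contact_force: [0.0, 0.3, -0.8]
gripper_width: 0.0435
gripper_force: 0.0
```

Run:
```python
from h import *
a=np.radians(-10.6); Q=np.array([[np.cos(a),np.sin(a)],[-np.sin(a),np.cos(a)]])
for n in ("top","side"):
    p,D=r.capture(n); C=cloud(n,D); Z=C[...,2]; L=((C[...,:2]-[.5354,.2131])@Q.T)
    near=(abs(L[...,0])<.125)&(abs(L[...,1])<.09)
    for nm,l,h in (("strap",.0745,.1),("flange",.063,.0725),("blocksides",.03,.05)):
        m=near&(Z>l)&(Z<h); m=cv2.morphologyEx(m.astype(np.uint8),cv2.MORPH_OPEN,np.ones((2,2)))>0; print(n,nm,m.sum(),*rect(L[m]),np.median(Z[m]).round(4))
    m=near&(Z>.0745)&(Z<.1)
    print([(lo,np.median(Z[m&(L[...,0]>lo)&(L[...,0]<lo+.02)]).round(4)) for lo in (.015,.035,.055,.075,.095)])
    m=near&(Z>.025)&(Z<.063)&(L[...,0]>.045); print("post",m.sum(),*rect(L[m]),"x",L[m][:,0].min().round(4),L[m][:,0].max().round(4))
    m=near&(Z>.063)&(Z<.0725)&(L[...,0]>.045); print("posttop",m.sum(),L[m].min(0),L[m].max(0))
    if n=="top": cv2.imwrite("pics/f2.png",cv2.resize(p[135:255,130:280,::-1],(750,600)))
```

```text
top strap 514 [ -29.9 -113.8] [365.1  93.5] 51.5 0.0782
top flange 1392 [   1.6 -114.2] [381.4 139.4] 77.8 0.0665
top blocksides 39 [23.7 15.9] [147.4  17. ] -35.3 0.0279
[(0.015, np.float64(0.0785)), (0.035, np.float64(0.0786)), (0.055, np.float64(0.0787)), (0.075, np.float64(0.0785)), (0.095, np.float64(0.0781))]
post 73 [88.1 17.6] [127.6  51.5] 86.8 x 0.0612 0.1167
posttop 50 [ 0.04854411 -0.02200415] [0.1053946  0.01809893]
side strap 410 [59.  -1.1] [96.2 37.3] -0.8 0.0775
side flange 1159 [-108.4  238. ] [695.2 145.8] -62.4 0.0655
side blocksides 199 [-5.9 14.4] [149.8 118.5] 40.8 0.0338
[(0.015, np.float64(0.0777)), (0.035, np.float64(0.0778)), (0.055, np.float64(0.0778)), (0.075, np.float64(0.0779)), (0.095, np.float64(0.0776))]
post 136 [75.  11.9] [39.3 18.4] 28.9 x 0.0608 0.0966
posttop 49 [0.04577746 0.01378294] [0.10901227 0.02202018]
```

View pics/f2.png

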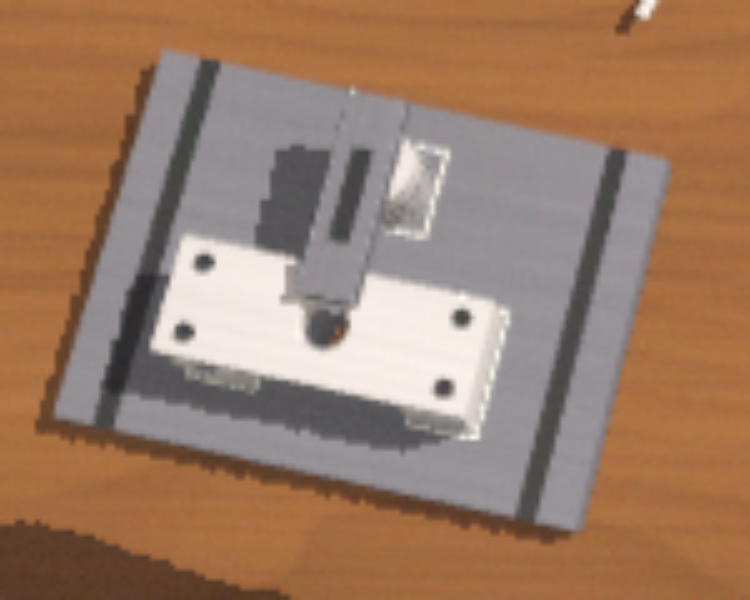

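The picture shows the flange square on the blocks and the strap square on flange and post. The strap's top is level at about 78.5 mm and its centre is about 59 mm behind the hole. Handing in.

```bash
python3 -c "
from plant import r
print(r.close_job())"
```

```text
the job is handed in; nothing more can be done
None
```

The job is handed in at about 29 s of the 136 s: blocks, post and flange went down on target, the strap lies level about 59 mm behind the hole (62 asked, 14 mm allowed), and the nut and bush were not touched; the judge's verdict was not shown.

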